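# Take a contact reading on the reference tile

### The job

On the bench meter turn the selector knob so its white pointer line points at the ring symbol, and let go of it. Then take the hand probe out of its holder and press its foot gently onto the ring mark of the white tile, square to the sloping tile, so that the sprung platform under the tile sinks about half way (about 3 N) without reaching its bottom stop. Finish while still holding the probe there, gripped and pressing, with the selector still at the ring, and leave the glassware and small things around undisturbed.

Things in the scene. Friction and masses are not known exactly. Their poses are not given: they have to be found in the camera images.
- meter: Bench meter, fixed: white box 150 x 180 x 60 mm, origin at the centre of its underside, z up. A low black display strip on its top near the +x edge; the selector knob's axis at x = -15 mm, y = 0. Four symbols printed on the top round the knob, 48 mm from its axis: dot, square, ring, cross.
- selector (a joint): Selector knob of the meter, rad. 0 = white pointer line towards the meter's -x; grows as the knob turns clockwise seen from above. Symbols: dot at 0, square 0.75, ring 1.50, cross 2.25. Stops at 0 and 2.4. No clicks: friction (about 0.05 N m) keeps it where it is left; within 0.15 rad of a symbol is good.
- selector_grip (a point): Point on the black knob's upright axis at the height to grip, 37 mm above the meter's top; turns with the knob, z up. Bar grip 42 mm long along this point's x, 14 mm thick along its y, top 7 mm above and lower edge 25 mm below this point (on a disc 44 mm across); the white pointer line on the bar's top is on the -x side.
- holder: Probe holder, fixed: grey block 64 x 64 x 50 mm, origin at the centre of its underside. The probe's nose hangs in a hole 19 mm across in its top; the probe comes out when lifted straight up by 45 mm.
- probe_handle (a point): Centre of the handle of the loose hand probe (0.10 to 0.16 kg), which stands upright in the holder. White square handle 24 x 24 mm (sides along x and y), 72 mm long, 36 mm to either side of this point; z runs from foot to top. Below it a black collar 34 mm across, 8 mm high, resting on the holder, then a steel nose 14 mm across, 40 mm long.
- probe_tip (a point): Centre of the probe's flat round foot, 10 mm across, on the probe's axis 84 mm below the handle's centre; z runs from foot to handle.
- spot (a point): Centre of the printed ring (28 mm outside diameter) on the white ceramic tile; moves with the platform. z points squarely out of the tile, which slopes 0.30 rad; x points up the slope. Tile 86 x 86 mm, fast on an aluminium platform 96 x 96 mm; the tile's centre is at x +18, y -18 mm from here. The square and the diagonal cross on it are not wanted.
- platform (a joint): How far the sprung platform with the tile is pressed down along the tile's normal, m: 0 = up, 0.010 = bottom stop. It begins to sink at about 0.9 N and takes 0.4 N more per mm: about 2.9 N at 5 mm, 4.9 N at the stop. Springs back when let go.
- flask_a: stoppered glass volumetric flask, bulb 62 mm across, 166 mm tall, standing along the far side. Not to be disturbed; origin at the centre of its underside.
- flask_b: stoppered glass volumetric flask, bulb 68 mm across, 181 mm tall, far side. Not to be disturbed; origin at the centre of its underside.
- flask_c: stoppered glass volumetric flask, bulb 59 mm across, 159 mm tall, far side. Not to be disturbed; origin at the centre of its underside.
- weigh_jar: small lidded glass weighing jar, 36 mm across, 45 mm tall, among the equipment. Not to be disturbed; origin at the centre of its underside.
- bung: black rubber bung, 36 mm across, 28 mm tall, among the equipment. Not to be disturbed; origin at the centre of its underside.
- beaker: small glass beaker, 40 mm across, 50 mm tall, among the equipment. Not to be disturbed; origin at the centre of its underside.
- cuvette_box: small cardboard box of cuvettes, 36 x 36 x 30 mm, among the equipment. Not to be disturbed; origin at the centre of its underside.
There are look-alikes about, which are no part of the job. Of the things that look like the part that bears probe_handle, the smallest one is meant.

How it is judged:
By the outcome, as a careful person would: the job done as asked, in the order asked, and still so for the second after the job is handed in, while the arm keeps its last pose, push and grip.
It also fails if it takes over 54 s, if anything falls off the work surface, if the arm or the gripper's body presses on something with over 40 N, if the wrist force passes 120 N, or if a joint passes its speed limit or range.

### The arm

A 6-joint arm with a two-finger parallel gripper is mounted at the origin on the work surface. World frame = base frame: x ahead of the robot, y to its left, z up, the work surface at z = 0. Lengths are in m, angles in degrees, forces in N, time in s.
With the tool pointing down it reaches from about 0.4 to 0.825 m from the base axis. Payload 7 kg.
Tool frame: the origin (TCP) lies midway between the tips of the shut fingers; the grasp point (between the pads) lies r.pinch_z behind it (r.pinch_z is the distance from the TCP to the grasp point, in m); z points along the fingers, y is the line along which they close (so a half turn about z gives the same grasp; the last joint's range is limited). The gripper opens to 88 mm and grips with 3 to 60 N. Pads are 19 mm wide; open, the fingers measure 130 mm over their backs; the gripper's body (78 mm by 193 mm) begins 47 mm behind the grasp point.
Start: joints at [81.079, 20.546, 0.682, 0, -70.136, -16.507], TCP at [0.29, 0.61, 0.227] pointing down, gripper open.
Joint ranges: [-176.03, 176.03], [-82.01, 121.73], [-58.28, 71.71], [-173.87, 95.51], [-174.79, -0.11], [-173.66, 173.66]. Speed limits (degrees/s): [136.94, 136.94, 172.46, 180, 180, 180].

### API

Orientations are given as [roll, pitch, yaw] about the fixed x, y, z axes, in that order (R = Rz(yaw) Ry(pitch) Rx(roll)).
In Python, from plant import r, optics, job gives the robot as it stands.
- The arm moves only by the shell command python3 -m crank 'ROWS' [FORCE]. ROWS is JSON, a list of rows, each an object with "xyz": the shift along the tool's x, y, z in units of 30 mm (1.0 is 30 mm), a list of three; "delta_rot": the turn, a rotation vector about the tool's x, y, z in degrees, a list of three; "claw": the closure, from 0 (fully open) to 1 (shut). A call has 1 to 20 rows; each row is the pose to reach, as a shift and turn from the pose commanded when the call began, along the tool's axes at that moment; what a row does not reach only later rows make up. A row lasts 1/8 s, in which the tool goes at most 62.5 mm and 10.7 degrees, less where a joint would pass 70% of its speed; a pose out of reach is approached as far as the arm can. A call with a gripper value outside its range is refused whole. The fingers move at their own pace and stop on an object; FORCE is the grip in N (left out, the last holds). Time passes only in rows, so rows that repeat a pose let the fingers close. It gives the time, the measured TCP pose, the force, the opening and the grip force at its end, in the units of the state.
- r.get_state(): the state, without advancing time (a new reading comes with each control period).
- optics.capture(name): name is "scene" or "top" or "wrist"; returns a dict with "img" (384x512x3 uint8, blue, green, red), "fovy" (degrees; the focal length in pixels is half the picture's height over the tangent of half this angle, whatever the lens; pixels are square), "cx", "cy" (the principal point, pixels), "eye" and "rotation" of the camera in the world; the wrist camera has in their place "hand_eye" (4x4, takes a point from camera to tool coordinates, whose origin is the TCP and whose axes are the flange's). Camera axes: x right, y up, looking along -z (the intrinsics and any distortion apply to the point x, -y, -z); pixel columns grow to the right and rows downward; lengths in m; the calibration is good to about 2 mm. A picture is of the moment at which its call begins: read the wrist's pose just before it. There is no depth.
- job.close_job(): hands the job in; it is judged then, once.
The state is a dict: "time_s": time; "joints": joint angles; "qd": joint speeds; "joint_torque": joint torques, N m; "tcp_pos": TCP position; "eef_rot": TCP orientation; "contact_force": force on the tool from outside, world axes, zero at the start; "moment": the same for the moment, N m; "gripper_width": finger opening in m; "gripper_force": force on a finger pad.
Only numpy, scipy, OpenCV 4.12 (cv2) and the standard library are available. Lean on these libraries where they do the work, as an engineer would, in place of code of your own. Each camera call takes 0.05 s, during which the arm holds its last target. There are 200 camera calls.

## Working session

There is one attempt and no reset: what is moved stays moved. The work goes in short steps, Python scripts to look and compute and a shell command to move; the robot and the scene stay as the last step left them, time stands still between calls to the robot, and variables do not carry over. Pictures are saved under pics/ and viewed, at most 10 in all, crops included, and the job is handed in when it is done.

```bash
mkdir -p pics; ls; python3 - <<'E'
from plant import r,optics
import cv2,json
print(r.get_state()); print(r.pinch_z)
for n in("scene","top","wrist"):
    c=optics.capture(n); cv2.imwrite(f"pics/{n}0.png",c["img"])
    print(n,{k:(v.tolist() if hasattr(v,'tolist') else v) for k,v in c.items() if k!="img"})
import numpy as np
a=cv2.imread("pics/scene0.png");b=cv2.imread("pics/top0.png")
cv2.imwrite("pics/top0x.png",cv2.resize(b,(800,600),interpolation=cv2.INTER_CUBIC))
cv2.imwrite("pics/scene0x.png",cv2.resize(a,(800,600),interpolation=cv2.INTER_CUBIC))
E
```

```text
pics
{'time_s': 0.0, 'joints': array([ 8.10774702e+01,  2.05919207e+01,  6.34440554e-01, -2.04380578e-02,
       -7.01369313e+01, -1.65060681e+01]), 'qd': array([ 0.058293  , -0.08429637,  0.04057221, -0.01245654, -0.0146527 ,
       -0.04779219]), 'joint_torque': array([-2.02747979e-03, -5.82716238e+01,  2.93054706e+01,  6.99694276e+00,
        6.95110793e-03, -1.55839580e-04]), 'tcp_pos': array([0.28965635, 0.60914725, 0.22562128]), 'eef_rot': array([ 1.7990402e+02, -8.4051958e-03, -2.5435551e+01]), 'contact_force': array([-0.728236  ,  0.55507066, -0.25827872]), 'moment': array([0.02845789, 0.03573628, 0.02257999]), 'gripper_force': 0.0, 'gripper_width': 0.08774746460496179}
0.0188
scene {'fovy': 43.38479895453225, 'cx': 255.28783152450816, 'cy': 186.7204210637812, 'eye': [1.4322208299068382, -0.2176941993738637, 0.6899762686598636], 'rotation': [55.410665663564835, 0.33213579771848106, 74.32326460013327]}
top {'fovy': 47.73207857948084, 'cx': 252.0681592114492, 'cy': 192.21902579003412, 'eye': [0.3824773246744871, 0.050991197284830855, 1.200953524615067], 'rotation': [10.897586787994946, -1.628182607839711, -90.45485289626227]}
wrist {'fovy': 64.75644633141742, 'cx': 256.61600345155864, 'cy': 183.55110118604483, 'hand_eye': [[0.0001174510735024018, 0.9580410186249254, 0.2866311093328168, 0.07689093467598695], [0.9999999832590581, -0.0001527403957607515, 0.0001007584029202691, -0.0011292434973430021], [0.0001403108320456037, 0.2866310927001593, -0.9580410205259393, -0.15792127825739805], [0.0, 0.0, 0.0, 1.0]]}
```

View pics/top0x.png

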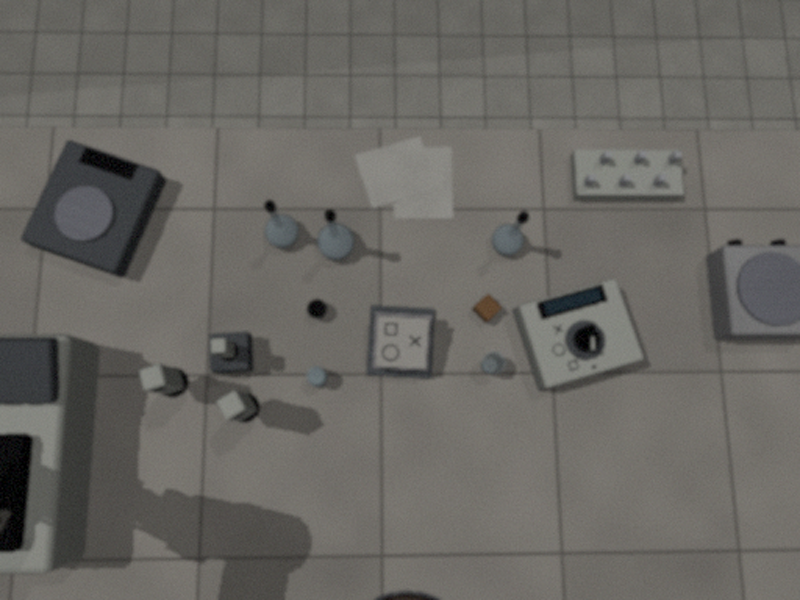

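View pics/scene0x.png

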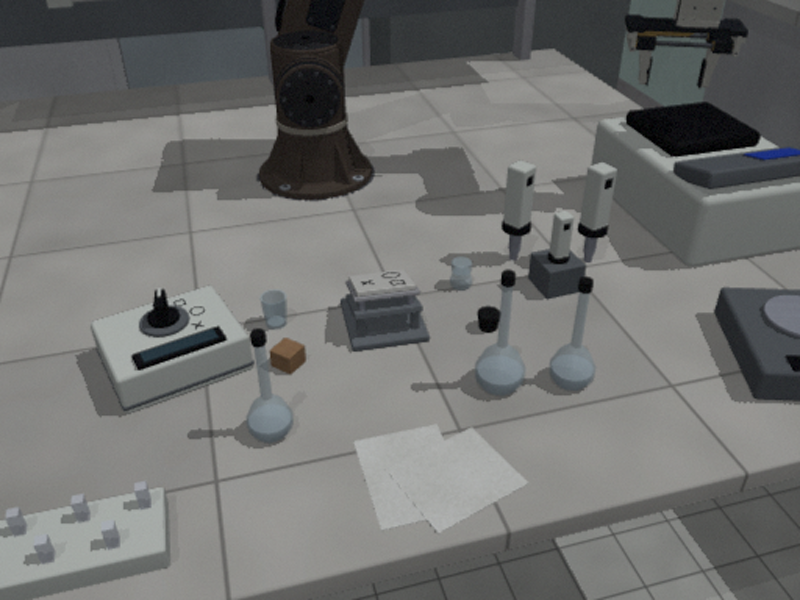

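The first view is the top camera, with the robot at the bottom and +y to the left. In the 800 px frame:
- **Meter:** knob at (586,340), ring symbol at (559,350).
- **Tile:** ring at (391,352).
- **Probes:** the candidates are the large ones at (160,380) and (238,405), and the small one in the dark holder at (225,348). In the scene view they are at (598,200), (519,200) and (562,235).

I choose the smallest, in the holder, and will check it in a crop.

```bash
cat > h.py <<'E'
import numpy as np,cv2
from scipy.spatial.transform import Rotation as Ro
from scipy.optimize import least_squares
from plant import r,optics
def R(a): return Ro.from_euler('xyz',a,degrees=True).as_matrix()
def cam(c,st=None):
    f=192/np.tan(np.radians(c["fovy"])/2)
    if "eye" in c: return f,c["cx"],c["cy"],np.array(c["eye"]),R(c["rotation"])
    H=np.array(c["hand_eye"]); T=R(st["eef_rot"])
    return f,c["cx"],c["cy"],st["tcp_pos"]+T@H[:3,3],T@H[:3,:3]
def proj(C,P):
    f,cx,cy,e,M=C; p=(np.atleast_2d(P)-e)@M
    return np.c_[cx+f*p[:,0]/-p[:,2], cy+f*p[:,1]/p[:,2]]
def ray(C,uv):
    f,cx,cy,e,M=C; d=M@np.array([(uv[0]-cx)/f,-(uv[1]-cy)/f,-1]); return e,d
def onz(C,uv,z):
    e,d=ray(C,uv); return e+d*(z-e[2])/d[2]
def tri(obs):
    A=[];b=[]
    for C,uv in obs:
        e,d=ray(C,uv); d=d/np.linalg.norm(d); P=np.eye(3)-np.outer(d,d); A.append(P); b.append(P@e)
    return np.linalg.lstsq(np.vstack(A),np.hstack(b),rcond=None)[0]
def crop(img,x,y,w,h,s):
    o=cv2.resize(img[y:y+h,x:x+w],None,fx=s,fy=s,interpolation=cv2.INTER_CUBIC)
    o=cv2.convertScaleAbs(o,alpha=1.5)
    for i in range(0,w,10):
        cv2.line(o,(i*s,0),(i*s,4 if (x+i)%50 else 10),(0,0,255)); 
        if i%20==0: cv2.putText(o,str(x+i),(i*s,18),0,.3,(0,255,255))
    for i in range(0,h,10):
        cv2.line(o,(0,i*s),(4,i*s),(0,0,255))
        if i%20==0: cv2.putText(o,str(y+i),(5,i*s+3),0,.3,(0,255,255))
    return o
E
python3 - <<'E'
from h import *
t=cv2.imread("pics/top0.png");s=cv2.imread("pics/scene0.png")
a=np.hstack([crop(t,325,175,90,75,3),crop(t,228,190,60,75,3) ,crop(t,85,190,85,100,3)[:225,:255]])
b=np.hstack([crop(s,55,180,110,90,3),crop(s,210,165,70,90,3),crop(s,312,95,85,100,3)[:270]])
W=max(a.shape[1],b.shape[1])
p=lambda i:np.pad(i,((0,0),(0,W-i.shape[1]),(0,0)))
o=np.vstack([p(a),p(b)]);print(o.shape);cv2.imwrite("pics/c1.png",o)
E
```

```text
(495, 795, 3)
```

View pics/c1.png

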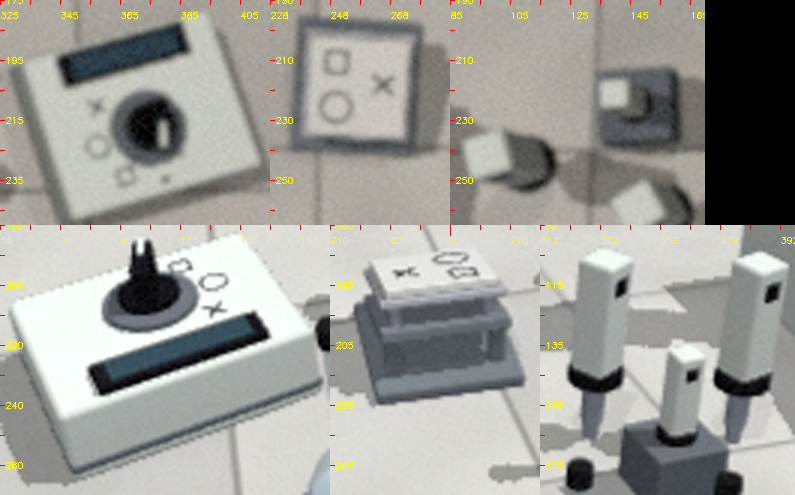

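The crop confirms the target. The small probe in the holder has its top at about (140,221) in top and (361,138) in scene, and the two big ones are clearly larger. The knob pointer is about at the dot.

```bash
cat > m.py <<'E'
from h import *
T=cam(optics.capture("top"));S=cam(optics.capture("scene"))
# meter fit
def sym(th): return [-.015-.048*np.cos(th),.048*np.sin(th)]
L=[(-.075,.0-.09),(.075,.09),(.075,-.09),(-.075,.09)]+[sym(t) for t in(0,.75,1.5,2.25)]
uv=np.array([(412.3,230),(331.7,194.3),(394.3,179),(350,249),(380.3,235),(367,234),(357.3,224),(357.3,210.3)])
def M(p,L): 
    c,s=np.cos(p[2]),np.sin(p[2]); L=np.array(L); return np.c_[p[0]+c*L[:,0]-s*L[:,1],p[1]+s*L[:,0]+c*L[:,1],np.full(len(L),.06)]
f=lambda p:(proj(T,M(p,L))-uv).ravel()
q=least_squares(f,[.45,-.2,.2]).x
print("meter",q[:2],np.degrees(q[2]),"res",f(q).round(1)); k=M(q,[(-.015,0)])[0]; print("knob",k)
a=onz(T,(158/3+325,122/3+175),.104);b=onz(T,(168/3+325,150/3+175),.104)
print("pointer ends",a,b,proj(T,k+[0,0,.044]))
print("knob axis top in scene",proj(S,k+[0,0,.044]))
for n,t,s in [("ring",(250,226),(250.7,176)),("sq",(250.3,210.7),(255.3,180.7)),("cross",(266,218.3),(235,180.7)),("probe top",(139.7,221.3),(361,137.7)),("decA top",(97.7,241.7),(384.7,106.7)),("decB top",(147.3,256.7),(333.3,106))]:
    print(n,tri([(T,t),(S,s)]).round(4))
for n,t,s in [("stop1",(270,205),(585,283)),("stop2",(330,215),(507,278)),("stop3",(523,217),(258,337)),("bk1",(317,376),(461,272)),("bk2",(490,364),(274,308)),("bung",(317,309),(488,319)),("box",(487,308),(288,355))]:
    print(n,tri([(T,np.array(t)*.64),(S,np.array(s)*.64)]).round(3))
print("holder",onz(T,(148.3,225.3),.05))
def G(p):
    Rm=Ro.from_euler('xyz',[0,-.3,p[3]]).as_matrix()
    C=[(.018+i*.043,-.018+j*.043,0) for i,j in((1,1),(1,-1),(-1,-1),(-1,1))]
    return p[:3]+np.array([(0,0,0)]+C)@Rm.T
tu=np.array([(250,226),(241.3,200.7),(274.7,202.7),(273,237.3),(239.3,235)])
g=lambda p:np.r_[(proj(T,G(p))-tu).ravel(),proj(S,G(p)[:1])[0]-[250.7,176]]
q=least_squares(g,[.4,0,.1,0]).x;print("spot",q,g(q).round(1))
E
python3 m.py
```

```text
meter [ 0.545772   -0.30451894] 15.339502028985356 res [ 0.8  0.5  0.2  0.5  0.2 -1.5 -0.8 -0.1 -0.4  0.2 -0.3 -0.1  0.3 -0.1
  0.   0.6]
knob [ 0.53130637 -0.30848701  0.06      ]
pointer ends [ 0.53133838 -0.30430005  0.104     ] [ 0.50722826 -0.31138777  0.104     ] [[379.28187647 215.67248633]]
knob axis top in scene [[101.48919166 189.2954859 ]]
ring [0.5111 0.0244 0.0641]
sq [0.5501 0.0242 0.0759]
cross [ 0.5303 -0.0179  0.071 ]
probe top [0.517  0.2982 0.1274]
decA top [0.4636 0.3827 0.1733]
decB top [0.4272 0.2637 0.175 ]
stop1 [0.738 0.217 0.16 ]
stop2 [0.718 0.119 0.173]
stop3 [ 0.722 -0.192  0.151]
bk1 [0.476 0.15  0.025]
bk2 [ 0.495 -0.152  0.027]
bung [0.595 0.152 0.015]
box [ 0.596 -0.15   0.015]
holder [0.51546835 0.29178874 0.05      ]
spot [ 0.51211251  0.02386218  0.06548347 -0.06177113] [-0.3 -0.6  0.2  1.2 -0.3  1.1 -0.7 -1.2  0.4 -0.8 -0.7 -0.2]
```

```bash
cat > g.py <<'E'
from h import *
def go(pos,Rg,st=None,p0=None,R0=None):
    st=st or r.get_state(); p0=st["tcp_pos"] if p0 is None else p0; R0=R(st["eef_rot"]) if R0 is None else R0
    print("xyz",(R0.T@(np.array(pos)-p0)/.03).round(3).tolist(),"rot",np.degrees(Ro.from_matrix(R0.T@Rg).as_rotvec()).round(2).tolist(),"t",round(st["time_s"],2))
def down(yaw): return R([180,0,yaw])
E
python3 -c "
from g import *
go([.531,-.308,.19],down(15.3),p0=np.array([.29,.61,.227]),R0=down(-25.435))"
```

```text
xyz [20.397, 24.184, 1.233] rot [-0.0, 0.0, -40.74] t 0.25
```

```bash
python3 -m crank '[{"xyz":[20.4,24.18,1.23],"delta_rot":[0,0,-40.7],"claw":0},{"xyz":[20.4,24.18,1.23],"delta_rot":[0,0,-40.7],"claw":0},{"xyz":[20.4,24.18,1.23],"delta_rot":[0,0,-40.7],"claw":0},{"xyz":[20.4,24.18,1.23],"delta_rot":[0,0,-40.7],"claw":0},{"xyz":[20.4,24.18,1.23],"delta_rot":[0,0,-40.7],"claw":0},{"xyz":[20.4,24.18,1.23],"delta_rot":[0,0,-40.7],"claw":0},{"xyz":[20.4,24.18,1.23],"delta_rot":[0,0,-40.7],"claw":0},{"xyz":[20.4,24.18,1.23],"delta_rot":[0,0,-40.7],"claw":0},{"xyz":[20.4,24.18,1.23],"delta_rot":[0,0,-40.7],"claw":0},{"xyz":[20.4,24.18,1.23],"delta_rot":[0,0,-40.7],"claw":0},{"xyz":[20.4,24.18,1.23],"delta_rot":[0,0,-40.7],"claw":0},{"xyz":[20.4,24.18,1.23],"delta_rot":[0,0,-40.7],"claw":0},{"xyz":[20.4,24.18,1.23],"delta_rot":[0,0,-40.7],"claw":0},{"xyz":[20.4,24.18,1.23],"delta_rot":[0,0,-40.7],"claw":0},{"xyz":[20.4,24.18,1.23],"delta_rot":[0,0,-40.7],"claw":0},{"xyz":[20.4,24.18,1.23],"delta_rot":[0,0,-40.7],"claw":0},{"xyz":[20.4,24.18,1.23],"delta_rot":[0,0,-40.7],"claw":0},{"xyz":[20.4,24.18,1.23],"delta_rot":[0,0,-40.7],"claw":0},{"xyz":[20.4,24.18,1.23],"delta_rot":[0,0,-40.7],"claw":0},{"xyz":[20.4,24.18,1.23],"delta_rot":[0,0,-40.7],"claw":0}]'; python3 - <<'E'
from g import *
st=r.get_state(); print(st["joints"].round(1)); c=optics.capture("wrist"); C=cam(c,st)
k=np.array([.5313,-.3085,.104]); print(proj(C,k))
cv2.imwrite("pics/w1.png",crop(c["img"],156,90,200,150,4))
go([.531,-.308,.078],down(15.3))
E
```

```text
time_s: 2.75
tcp_pos: [0.5313, -0.3074, 0.1902]
eef_rot: [180.0, -0.0, 15.4]
contact_force: [-0.4, 0.1, 0.6]
gripper_width: 0.0878
gripper_force: 0.0
[-11.8  16.3 -10.4  -0.  -63.3 117.2]
[[259.41103785 189.31532752]]
xyz [-0.015, 0.011, 3.738] rot [0.02, -0.04, 0.04] t 2.8
```

View pics/w1.png

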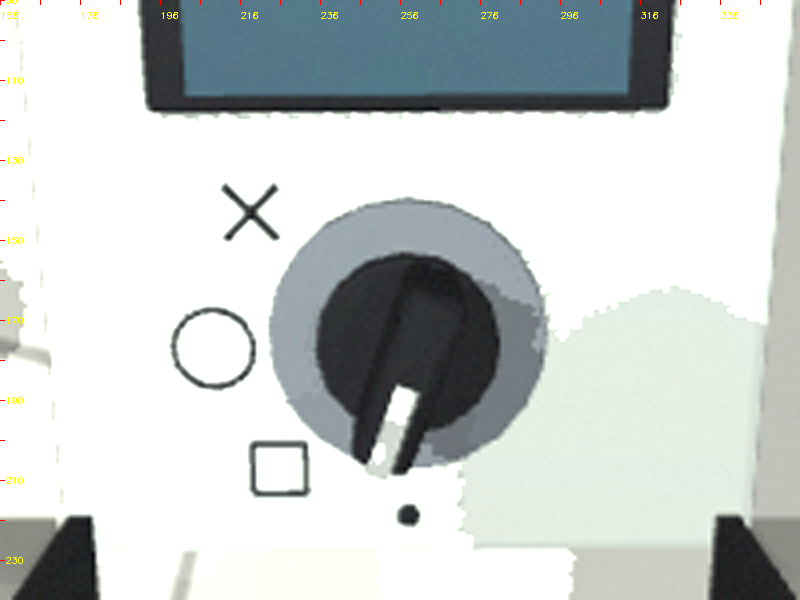

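The pointer line runs from about (258,187) to (252,207), so the knob is already turned some way clockwise of the dot. Next I compute the angle.

```bash
python3 - <<'E'
from g import *
st=r.get_state(); c=optics.capture("wrist"); C=cam(c,st)
P={n:onz(C,uv,z) for n,uv,z in [("in",(257.8,187),.104),("out",(252.2,207.3),.104),("endtop",(264.8,162.5),.104),("ring",(209.5,177),.06),("cross",(218.5,143),.06),("sq",(225.8,207.2),.06),("dot",(258.2,218.7),.06)]}
for n in P: print(n,P[n].round(4))
d=P["out"]-P["in"]; print("bar yaw(-d)",np.degrees(np.arctan2(-d[1],-d[0])))
def f(p):
    cc,s=np.cos(p[2]),np.sin(p[2])
    return np.concatenate([P[n][:2]-p[:2]-.048*np.array([-np.cos(p[2]-t),-np.sin(p[2]-t)]) for n,t in(("dot",0),("sq",.75),("ring",1.5),("cross",2.25))])
q=least_squares(f,[.53,-.31,.27]).x; print("axis",q[:2],np.degrees(q[2]),f(q).round(4)); print(np.linalg.norm(P["out"][:2]-q[:2]))
b=np.degrees(np.arctan2(-d[1],-d[0])); go([*q[:2],.0785],down(b))
E
```

```text
in [ 0.5329 -0.3068  0.104 ]
out [ 0.514 -0.307  0.104]
endtop [ 0.5548 -0.3067  0.104 ]
ring [ 0.5171 -0.2619  0.06  ]
cross [ 0.5523 -0.2627  0.06  ]
sq [ 0.4905 -0.2849  0.06  ]
dot [ 0.487 -0.32   0.06 ]
bar yaw(-d) 0.6489413568840501
axis [ 0.53326371 -0.30695478] 15.704009267298972 [-0.0001 -0.0001 -0.0001  0.      0.0001 -0.0001  0.0001  0.0001]
0.019257129769633938
xyz [0.07, -0.008, 3.719] rot [0.01, -0.03, 14.68] t 2.85
```

```bash
python3 -m crank '[{"xyz":[0.07,-0.01,1],"delta_rot":[0,0,10],"claw":0},{"xyz":[0.07,-0.01,2],"delta_rot":[0,0,14.7],"claw":0.3},{"xyz":[0.07,-0.01,3],"delta_rot":[0,0,14.7],"claw":0.4},{"xyz":[0.07,-0.01,3.72],"delta_rot":[0,0,14.7],"claw":0.5},{"xyz":[0.07,-0.01,3.72],"delta_rot":[0,0,14.7],"claw":0.5},{"xyz":[0.07,-0.01,3.72],"delta_rot":[0,0,14.7],"claw":1},{"xyz":[0.07,-0.01,3.72],"delta_rot":[0,0,14.7],"claw":1},{"xyz":[0.07,-0.01,3.72],"delta_rot":[0,0,14.7],"claw":1},{"xyz":[0.07,-0.01,3.72],"delta_rot":[0,0,14.7],"claw":1},{"xyz":[0.07,-0.01,3.72],"delta_rot":[0,0,14.7],"claw":1}]' 15
```

```text
time_s: 4.1
tcp_pos: [0.5334, -0.3077, 0.0786]
eef_rot: [180.0, -0.1, 0.6]
contact_force: [-0.8, 0.0, 4.0]
gripper_width: 0.0141
gripper_force: 14.9
```

```bash
python3 -m crank '[{"xyz":[0,0,0],"delta_rot":[0,0,9],"claw":1},{"xyz":[0,0,0],"delta_rot":[0,0,18],"claw":1},{"xyz":[0,0,0],"delta_rot":[0,0,27],"claw":1},{"xyz":[0,0,0],"delta_rot":[0,0,36],"claw":1},{"xyz":[0,0,0],"delta_rot":[0,0,45],"claw":1},{"xyz":[0,0,0],"delta_rot":[0,0,54],"claw":1},{"xyz":[0,0,0],"delta_rot":[0,0,63],"claw":1},{"xyz":[0,0,0],"delta_rot":[0,0,71],"claw":1},{"xyz":[0,0,0],"delta_rot":[0,0,71],"claw":1},{"xyz":[0,0,0],"delta_rot":[0,0,71],"claw":1}]'; python3 -c "
from g import *
print(r.get_state()['moment'])"
```

```text
time_s: 5.35
tcp_pos: [0.5336, -0.3076, 0.0786]
eef_rot: [-179.9, -0.0, -70.2]
contact_force: [-0.3, 0.5, 6.2]
gripper_width: 0.0139
gripper_force: 15.0
[ 0.40345345 -0.15739403 -0.03579379]
```

Release, rise, and check the pointer.

```bash
python3 -m crank '[{"xyz":[0,0,0],"delta_rot":[0,0,0],"claw":0.5},{"xyz":[0,0,0],"delta_rot":[0,0,0],"claw":0.5},{"xyz":[0,0,0],"delta_rot":[0,0,0],"claw":0.4},{"xyz":[0,0,-1.5],"delta_rot":[0,0,0],"claw":0.3},{"xyz":[0,0,-3],"delta_rot":[0,0,0],"claw":0},{"xyz":[0,0,-4],"delta_rot":[0,0,0],"claw":0},{"xyz":[0,0,-4],"delta_rot":[0,0,0],"claw":0},{"xyz":[0,0,-4],"delta_rot":[0,0,0],"claw":0}]'; python3 - <<'E'
from g import *
st=r.get_state(); c=optics.capture("wrist"); 
cv2.imwrite("pics/w2.png",crop(c["img"],176,110,160,120,4))
print(st["joints"].round(1))
E
```

```text
time_s: 6.35
tcp_pos: [0.5325, -0.3072, 0.1973]
eef_rot: [180.0, 0.1, -70.4]
contact_force: [-0.8, 0.7, -0.0]
gripper_width: 0.0858
gripper_force: 0.0
[-11.8  16.1  -9.6  -0.  -64.3  31.4]
```

View pics/w2.png

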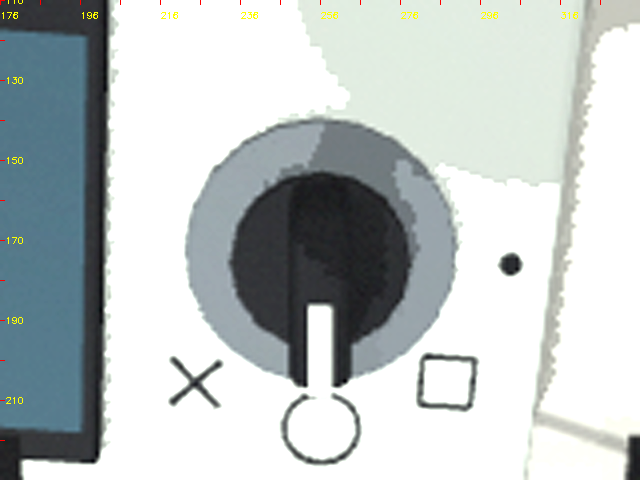

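The white line now points straight at the ring, at about (256,217). Next is the probe. I'll lean the gripper 16° towards +x, so the body clears the tall decoys and the tool ends up about upright at the tile.

```bash
python3 - <<'E'
from g import *
go([.52,.298,.21],R([180,16,0]))
E
```

```text
xyz [-19.147, -6.369, -0.421] rot [-9.81, -13.82, -69.95] t 6.4
```

```bash
python3 -m crank '[{"xyz":[-19.15,-6.37,-0.42],"delta_rot":[-9.8,-13.8,-70],"claw":0},{"xyz":[-19.15,-6.37,-0.42],"delta_rot":[-9.8,-13.8,-70],"claw":0},{"xyz":[-19.15,-6.37,-0.42],"delta_rot":[-9.8,-13.8,-70],"claw":0},{"xyz":[-19.15,-6.37,-0.42],"delta_rot":[-9.8,-13.8,-70],"claw":0},{"xyz":[-19.15,-6.37,-0.42],"delta_rot":[-9.8,-13.8,-70],"claw":0},{"xyz":[-19.15,-6.37,-0.42],"delta_rot":[-9.8,-13.8,-70],"claw":0},{"xyz":[-19.15,-6.37,-0.42],"delta_rot":[-9.8,-13.8,-70],"claw":0},{"xyz":[-19.15,-6.37,-0.42],"delta_rot":[-9.8,-13.8,-70],"claw":0},{"xyz":[-19.15,-6.37,-0.42],"delta_rot":[-9.8,-13.8,-70],"claw":0},{"xyz":[-19.15,-6.37,-0.42],"delta_rot":[-9.8,-13.8,-70],"claw":0},{"xyz":[-19.15,-6.37,-0.42],"delta_rot":[-9.8,-13.8,-70],"claw":0},{"xyz":[-19.15,-6.37,-0.42],"delta_rot":[-9.8,-13.8,-70],"claw":0},{"xyz":[-19.15,-6.37,-0.42],"delta_rot":[-9.8,-13.8,-70],"claw":0},{"xyz":[-19.15,-6.37,-0.42],"delta_rot":[-9.8,-13.8,-70],"claw":0},{"xyz":[-19.15,-6.37,-0.42],"delta_rot":[-9.8,-13.8,-70],"claw":0},{"xyz":[-19.15,-6.37,-0.42],"delta_rot":[-9.8,-13.8,-70],"claw":0}]'; python3 - <<'E'
from g import *
st=r.get_state(); c=optics.capture("wrist"); C=cam(c,st)
print(proj(C,[[.517,.298,.13],[.517,.298,.058]])); np.save("st3.npy",np.r_[st["tcp_pos"],st["eef_rot"]])
i=cv2.resize(c["img"],None,fx=1.5,fy=1.5,interpolation=cv2.INTER_CUBIC); cv2.imwrite("pics/w3.png",cv2.convertScaleAbs(i,alpha=1.3))
E
```

```text
time_s: 8.4
tcp_pos: [0.5207, 0.2975, 0.2108]
eef_rot: [180.0, 15.9, 0.0]
contact_force: [-0.8, -0.3, -0.4]
gripper_width: 0.0877
gripper_force: 0.0
[[257.63272022 169.49504257]
 [257.41635564 133.79096642]]
```

View pics/w3.png

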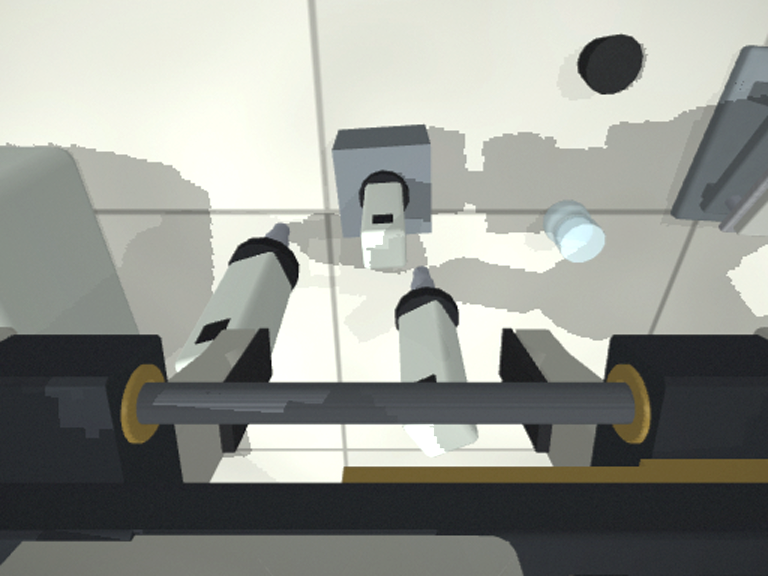

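The picture shows the small probe's handle top at about (385,250)/1.5 and its collar at (384,190)/1.5. One decoy is left of it and one right and below. Here is a closer crop for handle yaw.

```bash
python3 - <<'E'
from g import *
c=optics.capture("wrist")
cv2.imwrite("pics/w4.png",crop(c["img"],210,75,90,110,5))
E
```

```text
(no output)
```

View pics/w4.png

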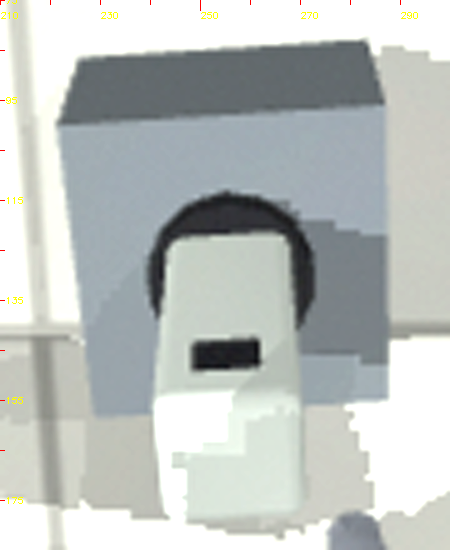

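```bash
python3 - <<'E'
from g import *
st=r.get_state(); C=cam(optics.capture("wrist"),st)
P=np.array([onz(C,p,.13) for p in[(241,154.6),(269.6,152.6),(270.4,177),(243,178.6)]])[:,:2]
print(P.round(4),P.mean(0)); v=[P[0]-P[1],P[3]-P[2]];print([np.degrees(np.arctan2(-a[0],a[1])) for a in v])
v=[P[0]-P[3],P[1]-P[2]];print([np.degrees(np.arctan2(a[1],a[0])) for a in v])
h=np.array([onz(C,p,.05) for p in[(222,99.6),(287,95.6),(287,154.5),(228.8,158)]])[:,:2]
print(h.round(4),h.mean(0))
# collar centre at z=.062 approx
print(onz(C,(256.3,130),.062), proj(C,[[*h.mean(0),.13]]))
E
```

```text
[[0.5304 0.3112]
 [0.5321 0.2889]
 [0.5099 0.2877]
 [0.5084 0.3102]] [0.52018436 0.29950173]
[np.float64(4.502496309204914), np.float64(3.95549833494181)]
[np.float64(2.728736551574652), np.float64(3.054053897623465)]
[[0.5491 0.3326]
 [0.553  0.2697]
 [0.4896 0.2663]
 [0.4853 0.3291]] [0.51927587 0.29942413]
[0.52266516 0.29930089 0.062     ] [[256.08910864 166.99133594]]
```

```bash
python3 - <<'E'
from g import *
Rg=R([180,16,3.6]); 
for z in(.155,.105): go(np.array([.5197,.2995,z])+.0188*Rg[:,2],Rg)
E
```

```text
xyz [0.476, -0.047, 2.423] rot [-0.95, -0.12, -3.43] t 8.55
xyz [0.932, -0.048, 4.026] rot [-0.95, -0.12, -3.43] t 8.55
```

```bash
python3 -m crank '[{"xyz":[0.24,-0.02,1.2],"delta_rot":[-0.9,-0.1,-3.4],"claw":0.3},{"xyz":[0.48,-0.05,2.42],"delta_rot":[-0.9,-0.1,-3.4],"claw":0.3},{"xyz":[0.48,-0.05,2.42],"delta_rot":[-0.9,-0.1,-3.4],"claw":0.3},{"xyz":[0.7,-0.05,3.22],"delta_rot":[-0.9,-0.1,-3.4],"claw":0.3},{"xyz":[0.93,-0.05,4.03],"delta_rot":[-0.9,-0.1,-3.4],"claw":0.3},{"xyz":[0.93,-0.05,4.03],"delta_rot":[-0.9,-0.1,-3.4],"claw":0.3},{"xyz":[0.93,-0.05,4.03],"delta_rot":[-0.9,-0.1,-3.4],"claw":0.3}]'; python3 - <<'E'
from g import *
c=optics.capture("scene"); w=optics.capture("wrist")
a=cv2.convertScaleAbs(cv2.resize(c["img"][50:210,280:440],(560,560),interpolation=cv2.INTER_CUBIC),alpha=1.4)
cv2.imwrite("pics/s5.png",a)
E
```

```text
time_s: 9.43
tcp_pos: [0.5155, 0.2998, 0.0886]
eef_rot: [-179.9, 15.9, 3.6]
contact_force: [0.2, -0.2, -0.8]
gripper_width: 0.0612
gripper_force: 0.0
```

View pics/s5.png

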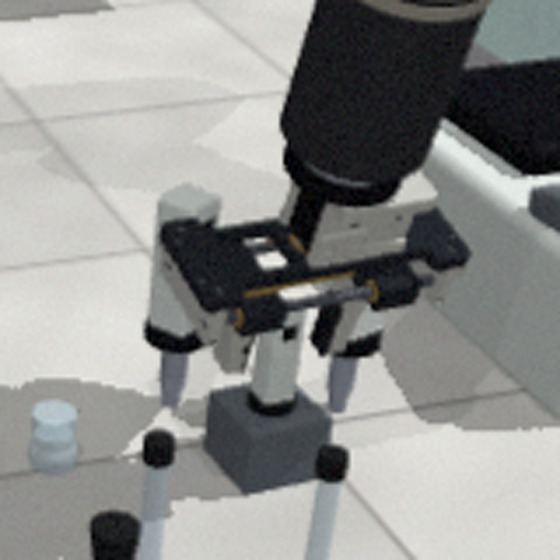

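The handle sits between the fingers and the decoys are clear. Grip it, then lift straight up.

```bash
python3 -m crank '[{"xyz":[0,0,0],"delta_rot":[0,0,0],"claw":1},{"xyz":[0,0,0],"delta_rot":[0,0,0],"claw":1},{"xyz":[0,0,0],"delta_rot":[0,0,0],"claw":1},{"xyz":[0,0,0],"delta_rot":[0,0,0],"claw":1},{"xyz":[0,0,0],"delta_rot":[0,0,0],"claw":1},{"xyz":[0,0,0],"delta_rot":[0,0,0],"claw":1}]' 35; python3 - <<'E'
from g import *
st=r.get_state(); T=R(st["eef_rot"]); print(st["moment"], (T.T@[0,0,.105/.03]).round(3))
E
```

```text
time_s: 10.28
tcp_pos: [0.5143, 0.2991, 0.0867]
eef_rot: [-180.0, 16.0, 3.6]
contact_force: [-0.2, 0.1, 0.1]
gripper_width: 0.0238
gripper_force: 35.0
[-0.23532662 -0.89801405  0.0391013 ] [-9.640e-01 -1.000e-03 -3.365e+00]
```

```bash
python3 -m crank '[{"xyz":[-0.16,0,-0.56],"delta_rot":[0,0,0],"claw":1},{"xyz":[-0.32,0,-1.12],"delta_rot":[0,0,0],"claw":1},{"xyz":[-0.48,0,-1.68],"delta_rot":[0,0,0],"claw":1},{"xyz":[-0.64,0,-2.24],"delta_rot":[0,0,0],"claw":1},{"xyz":[-0.8,0,-2.8],"delta_rot":[0,0,0],"claw":1},{"xyz":[-0.964,0,-3.365],"delta_rot":[0,0,0],"claw":1},{"xyz":[-0.964,0,-3.365],"delta_rot":[0,0,0],"claw":1},{"xyz":[-0.964,0,-3.365],"delta_rot":[0,0,0],"claw":1}]'; python3 - <<'E'
from g import *
st=r.get_state(); print(st["moment"],st["contact_force"])
# probe in tool frame
Rg=R([180,16,3.6]); Tp=R(st["eef_rot"])
# nominal at grip: tip at (.5197,.2995,.010), tcp (measured)
tcp0=np.array([.5148,.2995,.0870]); d=Rg.T@(np.array([.5197,.2995,.010])-tcp0); print("tip in tool",d)
np.save("tip.npy",d)
q=[.5121,.0239,.0655,-.0618]
Rp=Ro.from_euler('xyz',[0,-.3,q[3]]).as_matrix(); n=Rp[:,2]; print("n",n)
# probe rot in tool = Rg^T Rz(3.6); want probe z = n, probe yaw same as slope frame
Rpt=Rg.T@R([0,0,3.6]); Rt=Rp@Rpt.T; print("tool eul",Ro.from_matrix(Rt).as_euler('xyz',degrees=True))
p=np.array(q[:3])+n*.05-Rt@d; go(p,Rt,st)
c=optics.capture("scene"); s=optics.capture("wrist")
cv2.imwrite("pics/s6.png",cv2.convertScaleAbs(np.hstack([cv2.resize(c["img"][20:200,290:450],(400,450),interpolation=cv2.INTER_CUBIC),cv2.resize(s["img"],None,fx=.75,fy=.75).repeat(1,0)[:450] if 0 else cv2.copyMakeBorder(cv2.resize(s["img"],(400,300)),0,150,0,0,cv2.BORDER_CONSTANT)]),alpha=1.3))
E
```

```text
time_s: 11.28
tcp_pos: [0.514, 0.2991, 0.1912]
eef_rot: [-180.0, 16.0, 3.6]
contact_force: [0.5, -0.9, -1.5]
gripper_width: 0.0237
gripper_force: 35.0
[ 0.00608641 -1.06895511  0.00836188] [ 0.50603272 -0.87463109 -1.51155239]
tip in tool [0.02592496 0.00030767 0.07266919]
n [-0.29495605  0.01825153  0.95533649]
tool eul [180.          -1.18873385  -3.54087917]
xyz [-1.896, 8.968, 0.745] rot [0.9, 17.2, 7.07] t 11.28
```

View pics/s6.png

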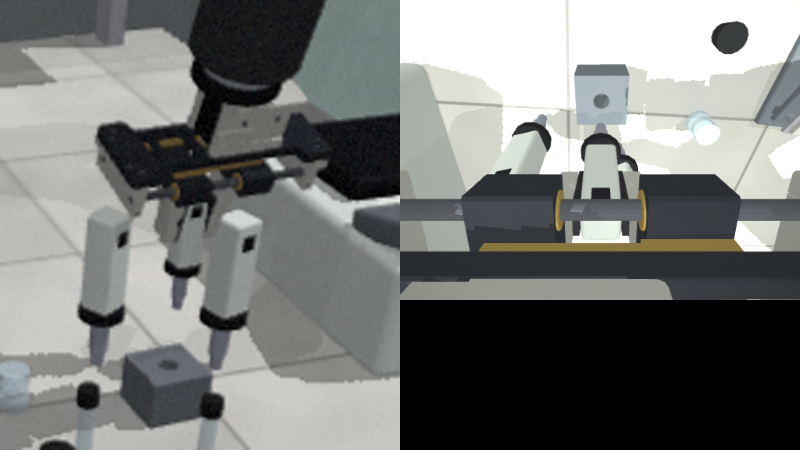

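The probe is out of the holder, held firmly and hanging straight, and the decoys are still standing. Move to a hover 50 mm off the ring.

```bash
python3 -m crank '[{"xyz":[-0.4,1.5,0],"delta_rot":[0,0,0],"claw":1},{"xyz":[-1,3,0],"delta_rot":[0.1,3,1],"claw":1},{"xyz":[-1.4,4.5,0.2],"delta_rot":[0.3,7,3],"claw":1},{"xyz":[-1.7,6,0.3],"delta_rot":[0.5,10,4],"claw":1},{"xyz":[-1.8,7.5,0.5],"delta_rot":[0.7,14,6],"claw":1},{"xyz":[-1.9,8.97,0.74],"delta_rot":[0.9,17.2,7.1],"claw":1},{"xyz":[-1.9,8.97,0.74],"delta_rot":[0.9,17.2,7.1],"claw":1},{"xyz":[-1.9,8.97,0.74],"delta_rot":[0.9,17.2,7.1],"claw":1},{"xyz":[-1.9,8.97,0.74],"delta_rot":[0.9,17.2,7.1],"claw":1}]'; python3 - <<'E'
from g import *
st=r.get_state(); w=optics.capture("wrist"); c=optics.capture("scene"); C=cam(w,st); S=cam(c); np.save("st6.npy",np.r_[st["tcp_pos"],st["eef_rot"]])
d=np.load("tip.npy"); Rt=R(st["eef_rot"]); tip=st["tcp_pos"]+Rt@d; Rg=R([180,16,3.6]); pz=Rt@Rg.T@[0,0,1]
q=np.array([.5121,.0239,.0655])
for n,K in(("wrist",C),("scene",S)):
    print(n,"tip,collar-bottom,spot,",proj(K,[tip,tip+.04*pz,q]).round(1).tolist())
print(pz)
A=crop(w["img"],206,100,100,150,4); B=crop(c["img"],200,95,100,150,4); cv2.imwrite("pics/w7.png",np.hstack([A,B])); print(A.shape)
E
```

```text
time_s: 12.5
tcp_pos: [0.4708, 0.0275, 0.1859]
eef_rot: [-180.0, -1.2, -3.5]
contact_force: [0.4, 0.2, -1.6]
gripper_width: 0.024
gripper_force: 35.0
wrist tip,collar-bottom,spot, [[258.7, 162.0], [259.0, 190.7], [259.3, 136.6]]
scene tip,collar-bottom,spot, [[248.9, 155.1], [247.6, 138.3], [250.0, 175.8]]
[-0.29542227  0.01805757  0.95519611]
(600, 400, 3)
```

View pics/w7.png

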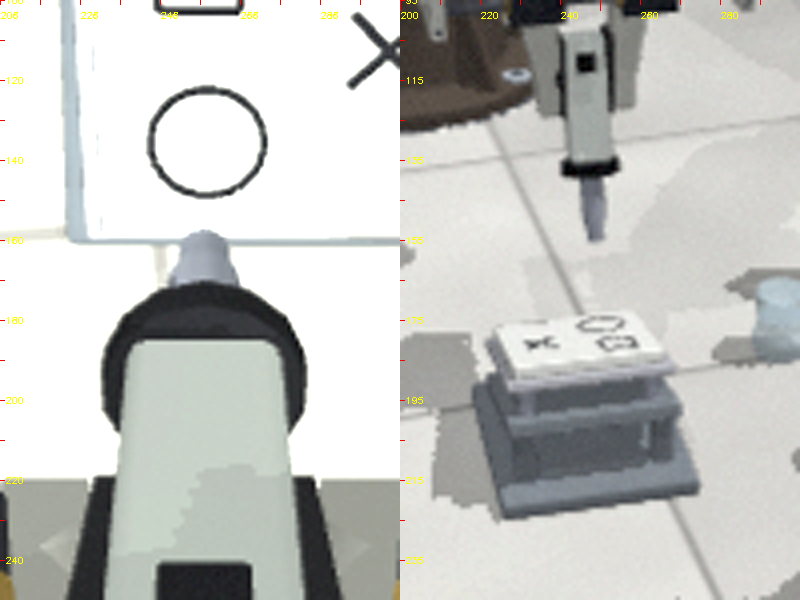

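In the wrist view the ring centre is at about (257.7,135.5) and the foot at (257.3,162). In the scene view the foot is at (249.2,155) and the ring at (250,175.8). All match the prediction to within about 1 px, so the probe is not skewed in the grip.

```bash
python3 - <<'E'
from g import *
T=cam(optics.capture("top"));S=cam(optics.capture("scene")); st=r.get_state(); a=np.load("st6.npy")
C=cam(optics.capture("wrist"),dict(tcp_pos=a[:3],eef_rot=a[3:]))
sp=tri([(T,(250,226)),(S,(250,175.8)),(C,(259.05,135.5))]); print(sp, tri([(S,(250,175.8)),(C,(259.05,135.5))]))
d=np.load("tip.npy"); q=np.array([.5121,.0239,.0655]); n=np.array([-.29496,.01825,.95534]); Rt=R([180,-1.19,-3.54])
sp=(sp+q)/2; print("sp",sp,"gap now",((st["tcp_pos"]+R(st["eef_rot"])@d)-sp)@n)
for g in(.01,.003,-.005): go(sp+n*g-Rt@d,Rt,st)
print("unit mm along -n in tool", (R(st["eef_rot"]).T@-n*.001/.03).round(4), st["contact_force"], st["contact_force"]@n)
E
```

```text
[0.51181616 0.02369807 0.06490156] [0.51315586 0.02380906 0.06609048]
sp [0.51195808 0.02379904 0.06520078] gap now 0.05042960716708278
xyz [0.345, 0.023, 1.303] rot [0.0, -0.01, 0.02] t 12.7
xyz [0.41, 0.023, 1.527] rot [0.0, -0.01, 0.02] t 12.7
xyz [0.483, 0.023, 1.784] rot [0.0, -0.01, 0.02] t 12.7
unit mm along -n in tool [0.0092 0.     0.032 ] [ 0.01694843  0.104686   -1.5697243 ] -1.5027090015233049
```

```bash
cat > f.py <<'E'
from g import *
n=np.array([-.29496,.01825,.95534]); F=[];P=[]
for i in range(10):
    optics.capture("top") if i else 0
    s=r.get_state(); F.append(s["contact_force"]); P.append(s["tcp_pos"])
F=np.array(F);P=np.array(P).mean(0); sp=np.array([.51196,.0238,.0652]); d=np.load("tip.npy")
print("Fn %.2f +-%.2f"%((F@n).mean(),(F@n).std()/3),"gap %.4f"%((P+R(s["eef_rot"])@d-sp)@n),F.mean(0).round(2),"mom",s["moment"].round(2),s["gripper_width"],s["time_s"])
E
python3 -m crank '[{"xyz":[0.12,0.01,0.4],"delta_rot":[0,0,0],"claw":1},{"xyz":[0.24,0.02,0.8],"delta_rot":[0,0,0],"claw":1},{"xyz":[0.345,0.023,1.3],"delta_rot":[0,0,0],"claw":1},{"xyz":[0.345,0.023,1.3],"delta_rot":[0,0,0],"claw":1},{"xyz":[0.345,0.023,1.3],"delta_rot":[0,0,0],"claw":1}]'>/dev/null; python3 f.py
python3 -m crank '[{"xyz":[0.03,0,0.11],"delta_rot":[0,0,0],"claw":1},{"xyz":[0.06,0,0.22],"delta_rot":[0,0,0],"claw":1},{"xyz":[0.075,0,0.26],"delta_rot":[0,0,0],"claw":1},{"xyz":[0.075,0,0.26],"delta_rot":[0,0,0],"claw":1}]'>/dev/null; python3 f.py
```

```text
Fn -1.50 +-0.13 gap 0.0106 [ 0.11 -0.03 -1.53] mom [-0.04  0.1   0.01] 0.023980498414601936 13.825
Fn -1.64 +-0.16 gap 0.0023 [ 0.14  0.08 -1.68] mom [-0.03  0.06  0.05] 0.023643949462459467 14.775
```

Baseline is −1.5 N, so the target reading is about +1.5. Go down in 2 mm steps.

```bash
for i in 1 2; do python3 -m crank '[{"xyz":[0.009,0,0.032],"delta_rot":[0,0,0],"claw":1},{"xyz":[0.018,0,0.064],"delta_rot":[0,0,0],"claw":1},{"xyz":[0.018,0,0.064],"delta_rot":[0,0,0],"claw":1}]'>/dev/null; python3 f.py; done
```

```text
Fn -1.56 +-0.17 gap 0.0002 [ 0.15  0.22 -1.59] mom [ 0.01  0.06 -0.01] 0.02372337912567018 15.6
Fn -0.27 +-0.19 gap -0.0017 [-0.11 -0.01 -0.32] mom [0.02 0.16 0.02] 0.024075945538844633 16.425
```

```bash
python3 -m crank '[{"xyz":[0.009,0,0.032],"delta_rot":[0,0,0],"claw":1},{"xyz":[0.018,0,0.064],"delta_rot":[0,0,0],"claw":1},{"xyz":[0.027,0,0.096],"delta_rot":[0,0,0],"claw":1},{"xyz":[0.037,0,0.128],"delta_rot":[0,0,0],"claw":1},{"xyz":[0.037,0,0.128],"delta_rot":[0,0,0],"claw":1},{"xyz":[0.037,0,0.128],"delta_rot":[0,0,0],"claw":1}]'; python3 f.py; python3 f.py; python3 - <<'E'
from g import *
w=optics.capture("wrist");st=r.get_state();print(proj(cam(w,st),[st["tcp_pos"]+R(st["eef_rot"])@np.load("tip.npy"),[.51196+.005*.295,.0238,.0652-.005*.955]]))
E
```

```text
time_s: 17.18
tcp_pos: [0.4863, 0.0252, 0.1319]
eef_rot: [-180.0, -1.2, -3.6]
contact_force: [-0.4, 0.5, 1.8]
gripper_width: 0.0236
gripper_force: 35.0
Fn 1.47 +-0.14 gap -0.0057 [-0.53  0.53  1.36] mom [0.07 0.31 0.01] 0.023848397491322396 17.625
Fn 1.43 +-0.14 gap -0.0057 [-0.61  0.26  1.31] mom [0.16 0.26 0.06] 0.02352518736092835 18.075
[[258.71532831 161.95326819]
 [257.91673555 162.45666197]]
```

The press reads about 2.95 N above baseline and is steady, the sink is about 5 mm, and the foot is within 1 mm of the ring centre.

```bash
python3 -c "
from plant import job
print(job.close_job())"
```

```text
the job is handed in; nothing more can be done
None
```

I turned the selector to the ring and let go, and handed the job in still gripping the small probe and pressing it square on the tile's ring mark at about 2.95 N (roughly 5 mm of sink, worked out from the force); it took about 18 s, and the hand-in gave no verdict.

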